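Flip the dust cover onto the tube block

ROBOT

A 6-joint arm with a two-finger parallel gripper is mounted at the origin on the work surface. World frame = base frame: x ahead of the robot, y to its left, z up, the work surface at z = 0. Lengths are in m, angles in degrees, forces in N, time in s.
With the tool pointing down it reaches from about 0.325 to 1 m from the base axis. Payload 5.1 kg.
Tool frame: the origin (TCP) lies midway between the tips of the shut fingers; the grasp point (between the pads) lies 19 mm behind it; z points along the fingers, y is the direction in which the jaws open and shut (so a half turn about z gives the same grasp; the last joint's range is limited). The gripper opens to 85 mm and grips with 20 to 120 N. Pads are 22 mm wide; open, the fingers measure 114 mm over their backs; the gripper's body (76 mm by 85 mm) begins 54 mm behind the grasp point. The pads swing forward as they close: fully open they stand 13 mm farther back than shut.
Start: joints at [69.523, 7.093, 94.555, -0, 78.352, -4.733], TCP at [0.176, 0.626, 0.231] pointing down, gripper open.
Joint ranges: [-149.61, 149.61], [-58.7, 133.49], [1.44, 155.28], [-77.14, 257.14], [18.33, 153.61], [-166.67, 166.67]. Speed limits (degrees/s): [147.25, 147.25, 180, 180, 180, 180].

INTERFACE

Orientations are given as a 3x3 rotation matrix whose columns are the frame's x, y, z axes.
In Python, from cell import readout, imaging, ctrl gives the robot as it stands.
- The arm moves only by the shell command python3 -m handwheel 'ROWS' [OPENING]. ROWS is a JSON object of lists of equal length, an entry for each row: "xyz": the shift along the tool's x, y, z in cm, a list of three; "spin": the turn about the tool's z in degrees. In form: {"xyz": [[x, y, z], ...], "spin": [spin, ...]}. A call has 1 to 12 rows; each row shifts and turns the pose as measured when the row begins, along the tool's axes as they then stand; what a row does not reach is not made up. A row lasts 1/10 s, in which the tool goes at most 50 mm and 8.59 degrees, less where a joint would pass 70% of its speed; a pose out of reach is approached as far as the arm can. A call with a gripper value outside its range is refused whole. OPENING is the closure in counts, from 0 (fully open) to 255 (shut), set as the call begins (- or left out, the last holds). The fingers move at their own pace and stop on an object; the grip force is fixed at half the most. Time passes only in rows, so rows that do not move let the fingers close. It gives the time, the measured TCP pose, the force and the opening at its end, in the units of the state.
- readout.read_state(): the state, without advancing time (a new reading comes with each control period).
- imaging.capture(name): name is "scene" or "side" or "wrist"; returns (picture, depth): 480x640x3 uint8, red, green, blue; 480x640 float32, m along the optical axis (not along the pixel's ray), 0 where there is no reading.
- imaging.calibration(name): a dict with "fx", "fy", "cx", "cy" (pixels), "k1" (the pictures are not rectified: a ray, as slopes to the right and down, at radius r is drawn at 1 + k1 r^2 times it, then the intrinsics apply), "origin" and "rotation" of the camera in the world. Camera axes: x right, y down, z forward; pixel columns grow to the right and rows downward; lengths in m; the calibration is good to about 2 mm. A picture is of the moment at which its call begins: read the wrist's pose just before it. calibration takes no time and is no camera call; for the wrist camera it gives the pose at the moment of the call.
- ctrl.job_done(): hands the job in, once; it reports no verdict.
The state is a dict: "clock": time; "joints": joint angles; "qd": joint speeds; "joint_torque": joint torques, N m; "position": TCP position; "eef_rot": TCP orientation; "wrist_force": force on the tool from outside, world axes, zero at the start; "torque": the same for the moment, N m; "finger_gap": finger opening in m.
Only numpy, scipy, OpenCV 4.12 (cv2) and the standard library are available. Lean on these libraries where they do the work, as an engineer would, in place of code of your own. Each camera call takes 0.05 s, during which the arm holds its last target. There are 200 camera calls.

TASK

Close the tube block with its dust cover, which lies inside-up on the bench beside it. Push the cover against the side of the block with the fingertips until it tips up on its edge and turns over onto the block, then nudge it along so that it lies flat, inside down, centred and square on the block over all the wells. Do not pick the cover up or put a finger on its clean white lining, leave the rack, the bottle and the jar where they stand, and finish clear of everything.

Things in the scene. Friction and masses are not known exactly. Their poses are not given: they have to be found in the camera images.
- block: Dark aluminium tube block screwed to the bench, cannot move: 140 mm along its x, 120 mm along its y, 16 mm high, with 30 small wells (6 along x by 5 along y, 13 mm apart, 8 mm wide) in the middle of its top. Origin at the centre of its underside on the bench, z up. The cover starts beside its +y side, whose upright face lies at y = +60 mm.
- cover: Loose grey plastic cover, 50 to 100 g, a shallow tray 130 mm along x, 110 along y, 14 thick: flat outer face 110 x 90, upright 2.5 mm walls, at their top a flange 2.5 thick reaching 10 mm out all round. Origin at the centre of the outer face, z towards the open inside. Starts outer face down on the bench, squared to the block within 8 degrees, 5 to 50 mm off it. Turned over on the block z points down, origin 30 mm up.
- lining: White silicone lining fixed inside the cover, on its floor and up its inner walls, 105 x 85 mm, 1.5 mm thick, ending 2 mm below the top of the flange. Origin on the cover's axis, 2.5 mm above the outer face, same axes as the cover. Kept clean: not to be touched by the fingers.
- cover_lead (a point): Middle of the cover's flange edge on its -y side, 7 mm above the plane of the outer face: the edge that faces the block at the start and that the cover tips up on.
- cover_trail (a point): Middle of the cover's flange edge on its +y side, 7 mm above the plane of the outer face: the edge away from the block at the start. The flange's underside is 11.5 mm above the bench there, so a leaning fingertip catches under it.
- rack: White plastic rack of small capped tubes, 75 x 130 mm, 44 mm high, loose bystander beyond the block's +x end; origin at the centre of its underside.
- bottle: Small amber bottle, 44 mm across, 95 mm high, loose bystander on the block's -y side; origin at the centre of its underside.
- jar: Small clear jar, 48 mm across, 55 mm high, loose bystander beyond the +x end of the cover's starting place; origin at the centre of its underside.
Not all that is in view belongs to the job. Leave any orange look-alike of the cover alone. Leave any pink look-alike of the block alone.

How it is judged:
By the outcome, as a careful person would: the job done as asked, in the order asked, and still so for the second after the job is handed in, with the robot touching nothing.
It also fails if it takes over 54 s, if anything falls off the work surface, if the arm or the gripper's body presses on something with over 40 N, if the wrist force passes 120 N, or if a joint passes its speed limit or range.

## Working session

There is one attempt and no reset: what is moved stays moved. The work goes in short steps, Python scripts to look and compute and a shell command to move; the robot and the scene stay as the last step left them, time stands still between calls to the robot, and variables do not carry over. Pictures are saved under pics/ and viewed, about 8 in all and at most 12, crops included, and the job is handed in when it is done.

```bash
mkdir -p pics; ls; cat > h.py <<'E'
import numpy as np, cv2
from cell import readout, imaging, ctrl
def cap(name):
    c=imaging.calibration(name); p,d=imaging.capture(name); return c,p,d
def rays(c,uv):
    uv=np.atleast_2d(np.array(uv,float)); x=(uv-[c["cx"],c["cy"]])/[c["fx"],c["fy"]]
    s=x.copy()
    for _ in range(20): s=x/(1+c["k1"]*(s**2).sum(1,keepdims=True))
    return np.c_[s,np.ones(len(s))]
def onplane(c,uv,z):
    r=rays(c,uv)@np.array(c["rotation"]).T; o=np.array(c["origin"]); return o+r*((z-o[2])/r[:,2])[:,None]
def pts(c,d):
    v,u=np.mgrid[:480,:640]; r=rays(c,np.c_[u.ravel(),v.ravel()])*d.reshape(-1,1)
    P=r@np.array(c["rotation"]).T+np.array(c["origin"]); P[d.ravel()==0]=np.nan; return P.reshape(480,640,3)
def save(n,p): cv2.imwrite("pics/"+n,cv2.cvtColor(p,cv2.COLOR_RGB2BGR))
E
python3 - <<'E'
from h import *
s=readout.read_state();print(s)
for n in("scene","side"):
    c,p,d=cap(n); save(n+"0.png",p); np.savez(n+"0.npz",p=p,d=d); print(n,c)
E
```

```text
pics
{'clock': 0.0, 'joints': array([ 6.95226942e+01,  7.13585551e+00,  9.46344252e+01,  9.17395985e-04,
        7.83524697e+01, -4.73296775e+00]), 'qd': array([ 0.10150184, -0.05799791,  0.02731694,  0.03500545,  0.07140735,
       -0.00926079]), 'joint_torque': array([ 1.11238967e-05, -4.23626590e+01, -3.65446472e+01, -1.86585571e-04,
        7.08411913e-03, -3.46566168e-06]), 'position': array([0.17618559, 0.62502622, 0.23002283]), 'eef_rot': array([[-9.62481100e-01,  2.71347652e-01, -7.64179272e-04],
       [ 2.71348660e-01,  9.62479038e-01, -2.00153457e-03],
       [ 1.92394826e-04, -2.13379821e-03, -9.99997705e-01]]), 'wrist_force': array([ 0.43257885,  0.50073083, -0.19146428]), 'torque': array([ 0.02178539, -0.03649561,  0.0071776 ]), 'finger_gap': 0.08545249442817024}
scene {'fx': 462.1893733049748, 'fy': 462.1893733049748, 'cx': 319.3166926266727, 'cy': 245.5381175387153, 'k1': 0.012932235371733245, 'origin': array([0.94175655, 0.19318944, 0.74615497]), 'rotation': array([[-0.5676806 ,  0.67820373, -0.46666737],
       [ 0.82324558,  0.46605333, -0.32413117],
       [-0.00233509, -0.56818483, -0.82289765]])}
side {'fx': 557.8687240216781, 'fy': 557.8687240216781, 'cx': 318.78431830537903, 'cy': 236.81499448979153, 'k1': -0.0667749051700742, 'origin': array([0.29312011, 0.57987174, 0.76629152]), 'rotation': array([[-0.91601934, -0.29833432,  0.26815147],
       [-0.40063438,  0.64706239, -0.6486928 ],
       [ 0.02001659, -0.70164585, -0.71224465]])}
```

View pics/scene0.png

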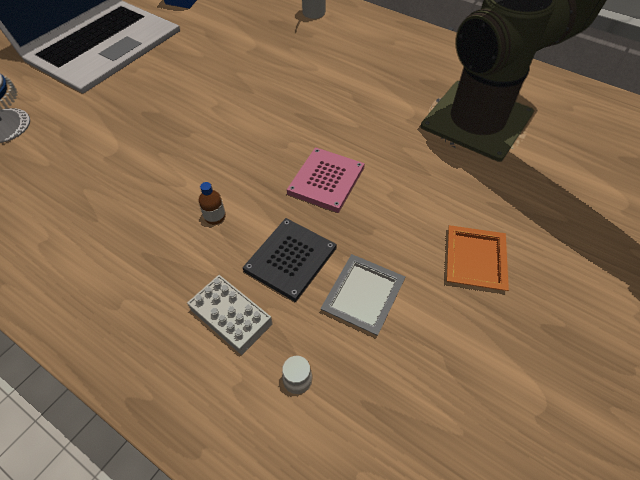

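View pics/side0.png

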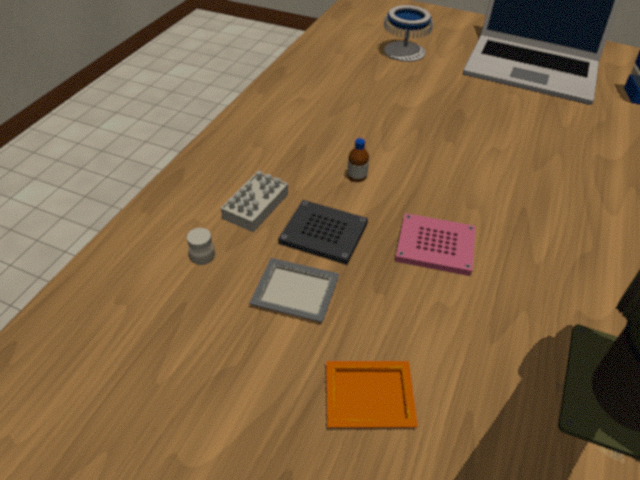

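The scene view shows the dark block at about (290,258), the grey cover at (363,294), the rack at (230,313), the jar at (296,372) and the bottle at (210,203). The pink block at (326,178) and the orange cover at (477,258) are decoys. Both views show the cover inside-up beside the block. Next I measure the poses.

```bash
cat >> h.py <<'E'
def rect(P2):
    (c,(w,h),a)=cv2.minAreaRect(P2.astype(np.float32)); return np.round(c,4),np.round([w,h],4),round(a,2)
def blob(mask,seed):
    n,l=cv2.connectedComponents(mask.astype(np.uint8)); return l==l[seed[1],seed[0]]
E
python3 - <<'E'
from h import *
S={"scene":dict(block=(268,258),lin=(363,294),cover=(332,312),rack=(246,320),jar=(296,366),bottle=(210,200)),
   "side":dict(block=(297,238),lin=(295,290),cover=(262,303),rack=(240,212),jar=(199,238),bottle=(358,160))}
for n in S:
    z=np.load(n+"0.npz");p=z["p"].astype(int);d=z["d"];c=imaging.calibration(n);P=pts(c,d)
    print(n,"bench z",np.round([np.nanmedian(P[380:,300:500,2]),np.nanstd(P[380:400,450:470,2])],4))
    mx,mn=p.max(2),p.min(2); sat=mx-mn
    for k,(u,v) in S[n].items():
        print(k,p[v,u],np.round(P[v,u],4))
    for k,m,zz in(("block",(mx<75)&(sat<22),.016),("lin",(mn>165)&(sat<40),.012),("cover",(sat<22)&(mn>75)&(mn<165),.014)):
        b=blob(m,S[n][k]); 
        if k=="cover": b|=blob((mn>165)&(sat<40),S[n]["lin"])
        vv,uu=np.nonzero(b); Q=onplane(c,np.c_[uu,vv],zz); print(k,b.sum(),rect(Q[:,:2]),"zdepth",np.round(np.nanpercentile(P[b][:,2],[5,50,95]),4))
        if k!="cover":
            h=cv2.convexHull(Q[:,:2].astype(np.float32))[:,0]; a=cv2.approxPolyN(h,4,ensure_convex=True)[0]; print(np.round(a,4).tolist())
E
```

```text
scene bench z [-0.0004  0.0012]
block [64 63 63] [ 0.6055 -0.1584  0.015 ]
lin [182 184 170] [0.5658 0.0279 0.0074]
cover [110 110 108] [0.6303 0.0033 0.0139]
rack [177 174 167] [ 0.7365 -0.0981  0.0448]
jar [182 187 174] [0.7557 0.0194 0.0555]
bottle [80 47 25] [ 0.5883 -0.3066  0.0677]
block 4149 (array([ 0.5812, -0.125 ]), array([0.146 , 0.1237]), 1.77) zdepth [0.0051 0.0149 0.0171]
[[0.6523000001907349, -0.061000000685453415], [0.5062000155448914, -0.06549999862909317], [0.510200023651123, -0.1890999972820282], [0.6553000211715698, -0.18440000712871552]]
lin 2053 (array([0.5681, 0.0296]), array([0.0964, 0.0797]), 7.37) zdepth [0.0011 0.0034 0.0054]
[[0.6111999750137329, 0.07580000162124634], [0.5152000188827515, 0.0625], [0.525600016117096, -0.01600000075995922], [0.6201000213623047, -0.003800000064074993]]
cover 3701 (array([0.5649, 0.028 ]), array([0.1292, 0.1095]), 7.32) zdepth [0.0016 0.0048 0.0148]
side bench z [-0.0003  0.0013]
block [58 57 54] [ 0.6116 -0.0835  0.0159]
lin [165 156 137] [0.566  0.0221 0.0028]
cover [94 92 88] [0.5998 0.0805 0.016 ]
rack [116 112  98] [ 0.7381 -0.0924  0.0259]
jar [170 162 144] [0.7544 0.0232 0.0537]
bottle [69 27  0] [ 0.574  -0.2991  0.0618]
block 3371 (array([ 0.5751, -0.1235]), array([0.14  , 0.1283]), 1.56) zdepth [0.0075 0.0153 0.018 ]
[[0.6421999931335449, -0.05739999935030937], [0.5034000277519226, -0.061799999326467514], [0.5069000124931335, -0.1889999955892563], [0.6478999853134155, -0.1859000027179718]]
lin 307200 (array([ 0.6431, -0.4503]), array([2.2303, 1.6386]), 26.52) zdepth [-7.514e-01 -7.000e-04  2.120e-02]
[[2.0067999362945557, -0.6855000257492065], [0.7840999960899353, 0.4934000074863434], [-0.013000000268220901, 0.1378999948501587], [0.01119999960064888, -1.681399941444397]]
cover 307200 (array([ 0.6422, -0.4476]), array([2.2244, 1.6342]), 26.52) zdepth [-7.514e-01 -7.000e-04  2.120e-02]
```

```bash
python3 -m handwheel '{"xyz":[[-3.6,-2.6,0],[-4,-2.1,0],[-4.2,-1.5,0],[-4.4,-0.9,0],[-4.5,-0.3,0],[-4.5,0.3,0],[-4.4,0.9,0],[-4.2,1.5,0],[-4,2.1,0],[-3.6,2.6,0],[-3.6,2.6,0],[-3.6,2.6,0]],"spin":[8,8,8,8,8,8,8,8,8,0,0,0]}'
```

```text
clock: 1.3
position: [0.5026, 0.1801, 0.2242]
eef_rot: [[0.003, 1.0, -0.006], [1.0, -0.003, -0.007], [-0.007, -0.006, -1.0]]
wrist_force: [0.5, 0.2, -0.1]
finger_gap: 0.0855
```

```bash
python3 -m handwheel '{"xyz":[[-3,3.2,-2],[-3,3.2,-1],[0,0,0]],"spin":[-1,-1,0]}'; python3 - <<'E'
from h import *
c,p,d=cap("wrist"); save("w1.png",p); np.savez("w1.npz",p=p,d=d); print(c, readout.read_state()["position"])
E
```

```text
clock: 1.6
position: [0.5698, 0.113, 0.2524]
eef_rot: [[-0.027, 1.0, -0.01], [1.0, 0.027, -0.009], [-0.008, -0.01, -1.0]]
wrist_force: [-0.6, 0.7, 0.5]
finger_gap: 0.0855
{'fx': 330.57660777139324, 'fy': 330.57660777139324, 'cx': 320.89543858775625, 'cy': 238.53198343209078, 'k1': -0.042992327809883206, 'origin': array([0.56880685, 0.18245084, 0.39527031]), 'rotation': array([[ 0.99961817,  0.02754785, -0.00215323],
       [ 0.02589229, -0.96105071, -0.27515654],
       [-0.00964933,  0.27499573, -0.96139703]])} [0.5683012  0.11444081 0.25185404]
```

View pics/w1.png

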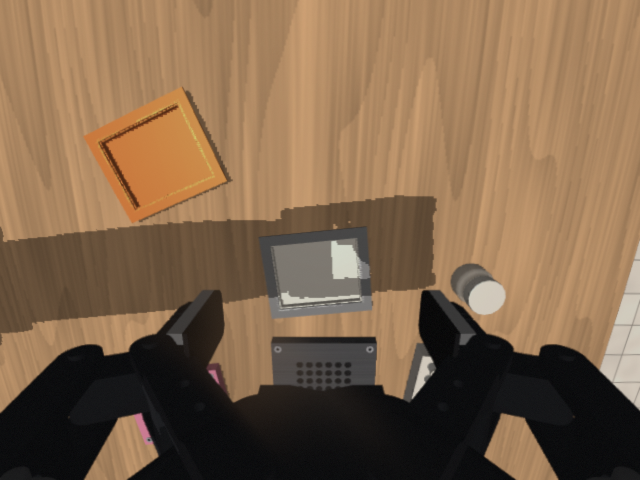

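The wrist view shows the cover corners at about (261,237), (366,227), (372,312) and (270,318), with the block's +y top edge running from (273,338) to (377,337).

```bash
python3 - <<'E'
from h import *
z=np.load("w1.npz");p=z["p"];d=z["d"]
from cell import imaging
c=imaging.calibration("wrist")
g=cv2.cvtColor(p,cv2.COLOR_RGB2GRAY)
def sub(q): return cv2.cornerSubPix(g,np.array(q,np.float32)[:,None],(4,4),(-1,-1),(3,50,.01))[:,0]
for n,q,zz in(("cover",[(261,237),(366,227),(372,312),(270,318)],.014),("block",[(273,338),(377,337)],.016),("wells",[(300,365),(348,365)],.016)):
    s=sub(q) if n!="wells" else np.array(q,float); X=onplane(c,s,zz); print(n,s.round(1).tolist(),X[:,:2].round(4).tolist(),X[:,:2].mean(0).round(4))
    e=X[1]-X[0]; print(np.degrees(np.arctan2(e[1],e[0])).round(2),np.linalg.norm(e).round(4))
# block from scene with corner screws / top edges
z=np.load("scene0.npz");p=z["p"];g=cv2.cvtColor(p,cv2.COLOR_RGB2GRAY);c=imaging.calibration("scene")
for n,q,zz in(("cover",[(356,257),(405,264),(377,334),(321,308)],.014),("blk",[(286,219),(336,244),(294,296),(244,267)],.016)):
    s=sub(q);X=onplane(c,s,zz);print(n,s.round(1).tolist(),X[:,:2].round(4).tolist(),X[:,:2].mean(0).round(4))
im=cv2.resize(p[200:350,230:420],None,fx=4,fy=4,interpolation=cv2.INTER_CUBIC);save("s_crop.png",im)
E
```

```text
Traceback (most recent call last):
cv2.error: OpenCV(4.12.0) :-1: error: (-5:Bad argument) in function 'cornerSubPix'
> Overload resolution failed:
>  - Layout of the output array corners is incompatible with cv::Mat
>  - Expected Ptr<cv::UMat> for argument 'corners'
```

```bash
python3 - <<'E'
from h import *
z=np.load("w1.npz");p=z["p"];d=z["d"]
from cell import imaging
c=imaging.calibration("wrist")
g=cv2.cvtColor(p,cv2.COLOR_RGB2GRAY)
def sub(q): return cv2.cornerSubPix(g,np.array(q,np.float32).reshape(-1,1,2).copy(),(4,4),(-1,-1),(3,50,.01)).reshape(-1,2)
for n,q,zz in(("cover",[(261,237),(366,227),(372,312),(270,318)],.014),("block",[(273,338),(377,337)],.016),("wells",[(300,365),(348,365)],.016)):
    s=sub(q) if n!="wells" else np.array(q,float); X=onplane(c,s,zz); print(n,s.round(1).tolist(),X[:,:2].round(4).tolist(),X[:,:2].mean(0).round(4))
    e=X[1]-X[0]; print(np.degrees(np.arctan2(e[1],e[0])).round(2),np.linalg.norm(e).round(4))
# block from scene with corner screws / top edges
z=np.load("scene0.npz");p=z["p"];g=cv2.cvtColor(p,cv2.COLOR_RGB2GRAY);c=imaging.calibration("scene")
for n,q,zz in(("cover",[(356,257),(405,264),(377,334),(321,308)],.014),("blk",[(286,219),(336,244),(294,296),(244,267)],.016)):
    s=sub(q);X=onplane(c,s,zz);print(n,s.round(1).tolist(),X[:,:2].round(4).tolist(),X[:,:2].mean(0).round(4))
im=cv2.resize(p[200:350,230:420],None,fx=4,fy=4,interpolation=cv2.INTER_CUBIC);save("s_crop.png",im)
E
```

```text
cover [[258.20001220703125, 236.10000610351562], [367.3999938964844, 225.60000610351562], [372.0, 312.0], [273.29998779296875, 318.6000061035156]] [[0.4908, 0.0759], [0.6207, 0.0928], [0.6341, -0.0207], [0.5075, -0.0343]] [0.5633 0.0284]
7.39 0.131
block [[272.29998779296875, 336.29998779296875], [374.8999938964844, 336.5]] [[0.5061, -0.0593], [0.6401, -0.0551]] [ 0.5731 -0.0572]
1.82 0.1341
wells [[300.0, 365.0], [348.0, 365.0]] [[0.5427, -0.1024], [0.6073, -0.1001]] [ 0.575  -0.1012]
2.01 0.0647
cover [[356.0, 257.0], [405.1000061035156, 263.29998779296875], [376.29998779296875, 336.8999938964844], [321.0, 308.0]] [[0.5089, -0.023], [0.4688, 0.0601], [0.6266, 0.0909], [0.6349, -0.0169]] [0.5598 0.0278]
blk [[285.70001220703125, 217.5], [336.1000061035156, 244.10000610351562], [294.0, 296.0], [242.3000030517578, 266.79998779296875]] [[0.5096, -0.1888], [0.5067, -0.0697], [0.6434, -0.0695], [0.6484, -0.1854]] [ 0.577  -0.1284]
```

View pics/s_crop.png

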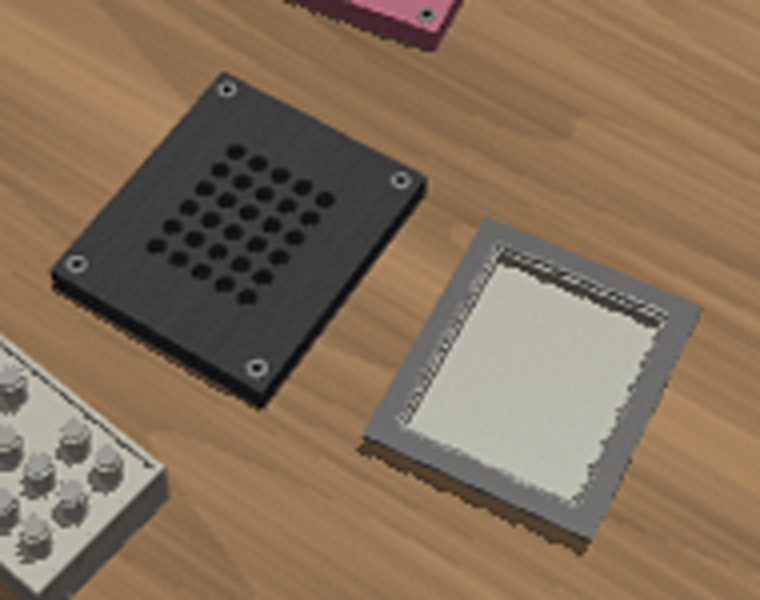

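```bash
python3 - <<'E'
from h import *
c=imaging.calibration("scene")
def f(q,z): 
    s=(np.array(q,float)+.5)/4-.5+[230,200]; return onplane(c,s,z)[:,:2]
for n,q,z in(("screws",[(227,90),(401,180),(257,368),(76,264)],.016),("wells",[(236,152),(326,200),(247,297),(156,245)],.016),("block",[(222,72),(427,180),(262,394),(53,273)],.016),("cover",[(487,220),(702,310),(593,540),(363,437)],.014)):
    X=f(q,z); e1=X[3]-X[0];e2=X[2]-X[1]; print(n,X.round(4).tolist(),X.mean(0).round(4),[np.degrees(np.arctan2(e[1],e[0])).round(2) for e in(e1,e2)],np.linalg.norm(e1).round(4),np.linalg.norm(X[1]-X[0]).round(4))
E
```

```text
screws [[0.5182, -0.1806], [0.5144, -0.0789], [0.6364, -0.075], [0.6398, -0.1772]] [ 0.5772 -0.1279] [np.float64(1.59), np.float64(1.84)] 0.1216 0.1017
wells [[0.5461, -0.1542], [0.5443, -0.1019], [0.609, -0.1008], [0.6104, -0.153]] [ 0.5775 -0.1275] [np.float64(1.06), np.float64(0.97)] 0.0643 0.0523
block [[0.5105, -0.1894], [0.5074, -0.0686], [0.6457, -0.0653], [0.6496, -0.1828]] [ 0.5783 -0.1266] [np.float64(2.72), np.float64(1.35)] 0.1393 0.1209
cover [[0.5093, -0.0331], [0.4953, 0.0747], [0.6215, 0.091], [0.6369, -0.0168]] [0.5658 0.0289] [np.float64(7.28), np.float64(7.38)] 0.1286 0.1087
```

```bash
python3 -m handwheel '{"xyz":[[1.2,-0.2,4],[1,-0.2,5],[0,0,5],[0,0,5],[0,0,2],[0,0,0]],"spin":[0,0,0,0,0,0]}'
```

```text
clock: 2.25
position: [0.5568, 0.1402, 0.0357]
eef_rot: [[-0.031, 0.999, -0.012], [1.0, 0.031, -0.006], [-0.005, -0.012, -1.0]]
wrist_force: [0.3, -0.2, 0.1]
finger_gap: 0.0855
```

```bash
python3 -m handwheel '{"xyz":[[-0.5,0.6,2],[0,0.1,1],[0,0,0.8],[0,0,0.3],[0,0,0]],"spin":[0,0,0,0,0]}'; python3 - <<'E'
from h import *
c,p,d=cap("side"); save("sd1.png",cv2.resize(p[200:360,220:420],None,fx=4,fy=4,interpolation=cv2.INTER_CUBIC)[:600])
E
```

```text
clock: 2.75
position: [0.5638, 0.1386, -0.0027]
eef_rot: [[-0.034, 0.999, -0.008], [0.999, 0.034, -0.004], [-0.004, -0.008, -1.0]]
wrist_force: [0.3, -0.5, 0.3]
finger_gap: 0.085
```

View pics/sd1.png

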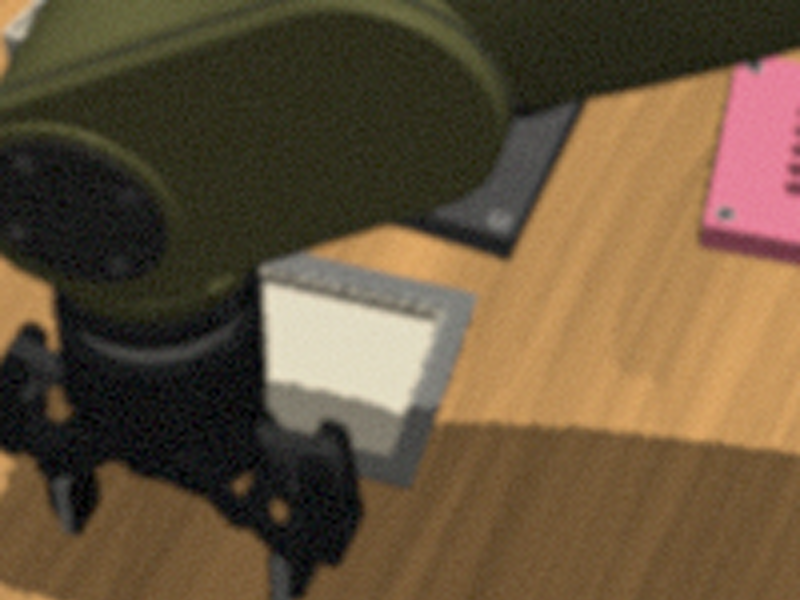

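```bash
python3 -m handwheel '{"xyz":[[-0.5,0,0.4],[-1,0,0.3],[-1,0,0],[-1,0,0],[-0.6,0,0],[-0.6,0,0],[-0.6,0,0],[-0.6,0,0],[-0.6,0,0]],"spin":[0.3,0,0,0,0,0,0,0,0]}'
```

```text
clock: 3.7
position: [0.5679, 0.0679, -0.0069]
eef_rot: [[-0.028, 1.0, -0.003], [1.0, 0.028, -0.003], [-0.003, -0.003, -1.0]]
wrist_force: [0.2, 0.3, 0.4]
finger_gap: 0.0856
```

```bash
python3 -m handwheel '{"xyz":[[-0.5,0,0.1],[-0.5,0,0.1],[-0.3,0,0],[-0.3,0,0],[-0.3,0,0],[-0.3,0,0]],"spin":[0,0,0,0,0,0]}'; python3 - <<'E'
from h import *
c,p,d=cap("wrist"); save("w2.png",p[150:480]); print(c["origin"])
E
```

```text
clock: 4.3
position: [0.5682, 0.0511, -0.0086]
eef_rot: [[-0.026, 1.0, -0.004], [1.0, 0.026, 0.011], [0.011, -0.003, -1.0]]
wrist_force: [-0.4, 16.0, -0.5]
finger_gap: 0.0851
[0.56639955 0.11777631 0.13556623]
```

View pics/w2.png

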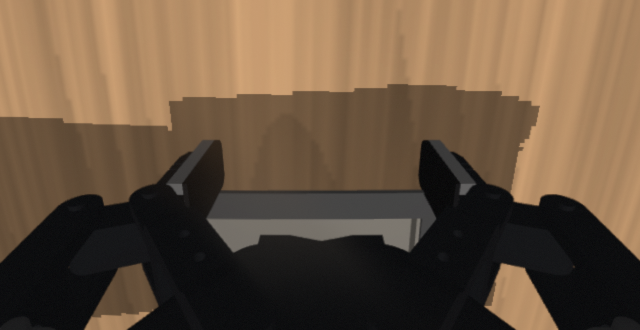

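Full contact: 16 N against the block, with the cover squared on both fingertips. Now a first small lift by friction, followed by a check.

```bash
python3 -m handwheel '{"xyz":[[-0.3,0,-0.3],[-0.3,0,-0.3],[-0.3,0,-0.3]],"spin":[0,0,0]}'; python3 - <<'E'
from h import *
c,p,d=cap("side"); save("sd2.png",cv2.resize(p[200:350,220:420],None,fx=4,fy=4,interpolation=cv2.INTER_CUBIC)); 
c,p,d=cap("wrist"); save("w3.png",p[150:480]); P=pts(c,d)
for u in(240,260,320,380,400): 
    col=P[335:400:3,u]; print(u,[(int(v),*q.round(4)[1:]) for v,q in zip(range(335,400,3),col)][:14])
E
```

```text
clock: 4.65
position: [0.5681, 0.0512, 0.0002]
eef_rot: [[-0.028, 1.0, -0.003], [0.999, 0.028, 0.026], [0.027, -0.003, -1.0]]
wrist_force: [0.1, 11.2, 1.0]
finger_gap: 0.0855
240 [(335, np.float64(0.0296), np.float64(0.0007)), (338, np.float64(0.0278), np.float64(0.0006)), (341, np.float64(0.0396), np.float64(0.0225)), (344, np.float64(0.0389), np.float64(0.0235)), (347, np.float64(0.0376), np.float64(0.0237)), (350, np.float64(0.036), np.float64(0.0235)), (353, np.float64(0.0341), np.float64(0.0228)), (356, np.float64(0.0327), np.float64(0.0228)), (359, np.float64(0.0313), np.float64(0.023)), (362, np.float64(0.0294), np.float64(0.0224)), (365, np.float64(0.0284), np.float64(0.0231)), (368, np.float64(0.019), np.float64(0.0121)), (371, np.float64(0.0171), np.float64(0.0117)), (374, np.float64(0.0167), np.float64(0.0134))]
260 [(335, np.float64(0.0301), np.float64(0.0009)), (338, np.float64(0.0279), np.float64(0.0001)), (341, np.float64(0.0394), np.float64(0.0216)), (344, np.float64(0.0392), np.float64(0.0236)), (347, np.float64(0.0373), np.float64(0.0228)), (350, np.float64(0.0366),
[... 1677 characters left out ...]
np.float64(0.0168), np.float64(0.0108))]
400 [(335, np.float64(0.0328), np.float64(0.0024)), (338, np.float64(0.0307), np.float64(0.0016)), (341, np.float64(0.0419), np.float64(0.0231)), (344, np.float64(0.0407), np.float64(0.0233)), (347, np.float64(0.039), np.float64(0.0229)), (350, np.float64(0.0377), np.float64(0.0232)), (353, np.float64(0.0363), np.float64(0.0232)), (356, np.float64(0.0349), np.float64(0.0233)), (359, np.float64(0.0332), np.float64(0.0229)), (362, np.float64(0.0316), np.float64(0.0227)), (365, np.float64(0.0303), np.float64(0.023)), (368, np.float64(0.0213), np.float64(0.0123)), (371, np.float64(0.0195), np.float64(0.012)), (374, np.float64(0.0187), np.float64(0.0132))]
```

View pics/sd2.png

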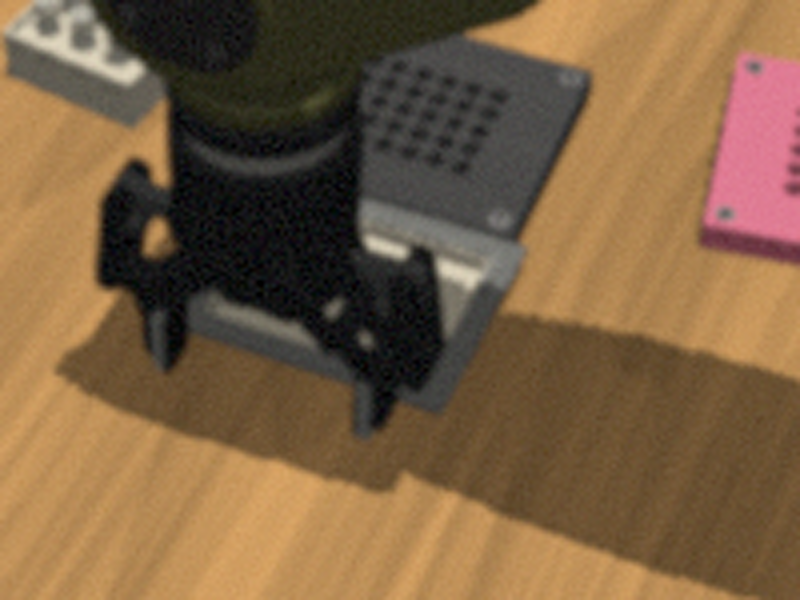

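The cover's trailing flange went from z = 14 to 23.5 mm along with the fingers, so friction lifts it without slip. I continue along the arc.

```bash
python3 -m handwheel '{"xyz":[[-0.3,0,-0.9],[-0.4,0,-0.9],[-0.45,0,-0.9]],"spin":[0,0,0]}'; python3 - <<'E'
from h import *
c,p,d=cap("wrist"); save("w3.png",p[150:480]); P=pts(c,d)
for u in(240,320,400): 
    print(u,[(int(v),*P[v,u].round(4)[1:].tolist()) for v in range(334,420,6)])
c,p,d=cap("side"); save("sd3.png",p)
E
```

```text
clock: 5.05
position: [0.5682, 0.0463, 0.0275]
eef_rot: [[-0.03, 1.0, -0.004], [0.999, 0.03, 0.039], [0.039, -0.003, -0.999]]
wrist_force: [-0.4, 7.9, 1.2]
finger_gap: 0.0852
240 [(334, 0.0096, 0.0001), (340, 0.0338, 0.0473), (346, 0.0326, 0.0501), (352, 0.0291, 0.049), (358, 0.0255, 0.048), (364, 0.0121, 0.0327), (370, 0.007, 0.0304), (376, 0.0032, 0.0298), (382, -0.0019, 0.0277), (388, -0.0071, 0.0257), (394, -0.0128, 0.0233), (400, 0.0537, 0.1074), (406, 0.0548, 0.1106), (412, 0.0623, 0.1209), (418, 0.0617, 0.1218)]
320 [(334, 0.0118, 0.0012), (340, 0.0292, 0.0374), (346, nan, nan), (352, 0.0303, 0.049), (358, 0.0264, 0.0475), (364, 0.0132, 0.0324), (370, 0.0087, 0.0307), (376, 0.0046, 0.0298), (382, 0.0002, 0.0285), (388, -0.0058, 0.0254), (394, 0.053, 0.1035), (400, 0.0547, 0.1077), (406, 0.0538, 0.1087), (412, 0.0538, 0.1105), (418, 0.0542, 0.1128)]
400 [(334, 0.0127, 0.0005), (340, 0.0365, 0.0484), (346, 0.0352, 0.0509), (352, 0.0312, 0.049), (358, 0.0265, 0.0462), (364, 0.0152, 0.0338), (370, 0.0099, 0.0309), (376, 0.0061, 0.0304), (382, 0.0001, 0.027), (388, -0.0042, 0.0261), (394, -0.0087, 0.0251), (400, 0.0549, 0.1074), (406, 0.055, 0.1095), (412, 0.0633, 0.121), (418, 0.0636, 0.1228)]
```

```bash
python3 -m handwheel '{"xyz":[[-0.55,0,-0.85],[-0.6,0,-0.82],[-0.7,0,-0.78],[-0.8,0,-0.72]],"spin":[0,0,0,0]}'; python3 - <<'E'
from h import *
c,p,d=cap("wrist"); P=pts(c,d); np.save("P.npy",P)
for u in(240,320,400): 
    print(u,[(int(v),*P[v,u].round(4)[1:].tolist()) for v in range(334,400,6)])
E
```

```text
clock: 5.55
position: [0.5703, 0.0216, 0.0609]
eef_rot: [[-0.032, 0.999, -0.001], [0.998, 0.032, 0.045], [0.045, 0.0, -0.999]]
wrist_force: [-0.0, 3.1, 2.7]
finger_gap: 0.0853
240 [(334, 0.0057, 0.0698), (340, 0.0089, 0.0805), (346, 0.0038, 0.0768), (352, -0.0275, 0.0321), (358, -0.0385, 0.0215), (364, -0.0517, 0.0084), (370, -0.0562, 0.0087), (376, -0.0592, 0.0111), (382, -0.0675, 0.0064), (388, -0.0707, 0.0086), (394, -0.0699, 0.0157)]
320 [(334, 0.0064, 0.0688), (340, 0.0098, 0.0799), (346, 0.0057, 0.0779), (352, -0.0261, 0.0316), (358, -0.0377, 0.02), (364, nan, nan), (370, -0.0538, 0.0093), (376, -0.0568, 0.0118), (382, -0.0635, 0.009), (388, -0.069, 0.0081), (394, 0.0283, 0.1376)]
400 [(334, 0.0076, 0.0691), (340, 0.0114, 0.0811), (346, 0.0071, 0.0787), (352, -0.0128, 0.0512), (358, -0.0153, 0.053), (364, -0.0223, 0.0477), (370, -0.0319, 0.0393), (376, -0.0462, 0.0248), (382, -0.0634, 0.0073), (388, -0.0667, 0.0093), (394, -0.0664, 0.016)]
```

```bash
python3 -m handwheel '{"xyz":[[-0.9,0,-0.55],[-1,0,-0.5],[-1.05,0,-0.4]],"spin":[0,0,0]}'; python3 - <<'E'
from h import *
c,p,d=cap("wrist"); P=pts(c,d); np.save("P.npy",P)
for u in(240,320,400): 
    print(u,[(int(v),*P[v,u].round(4)[1:].tolist()) for v in range(320,410,6)])
E
```

```text
clock: 5.9
position: [0.5714, -0.0124, 0.0754]
eef_rot: [[-0.031, 1.0, -0.001], [0.999, 0.031, 0.042], [0.042, 0.001, -0.999]]
wrist_force: [-2.1, 5.9, 10.7]
finger_gap: 0.0849
240 [(320, -0.019, 0.0886), (326, -0.0217, 0.0889), (332, -0.0241, 0.0899), (338, -0.0269, 0.0901), (344, -0.028, 0.0933), (350, -0.0252, 0.1024), (356, -0.0835, 0.0172), (362, -0.0887, 0.0164), (368, -0.0947, 0.0149), (374, -0.0976, 0.0176), (380, -0.1029, 0.0171), (386, -0.1084, 0.0165), (392, -0.1128, 0.0173), (398, -0.1185, 0.0166), (404, -0.0051, 0.1568)]
320 [(320, -0.0179, 0.0884), (326, -0.02, 0.09), (332, -0.0234, 0.0891), (338, -0.0254, 0.0908), (344, -0.0274, 0.0923), (350, -0.0238, 0.1029), (356, -0.082, 0.0164), (362, -0.0861, 0.0174), (368, -0.092, 0.0159), (374, -0.0965, 0.0164), (380, -0.1057, 0.0107), (386, -0.106, 0.0169), (392, -0.0055, 0.1513), (398, -0.0039, 0.1555), (404, -0.0045, 0.1568)]
400 [(320, -0.0169, 0.0884), (326, -0.0194, 0.0893), (332, -0.0213, 0.0912), (338, -0.0236, 0.0923), (344, -0.0267, 0.0919), (350, -0.0238, 0.1015), (356, -0.0812, 0.0154), (362, -0.0853, 0.0165), (368, -0.0895, 0.0174), (374, -0.0948, 0.0167), (380, -0.0999, 0.0165), (386, -0.1048, 0.0167), (392, -0.1099, 0.0166), (398, -0.1149, 0.0168), (404, -0.0039, 0.1569)]
```

```bash
python3 -m handwheel '{"xyz":[[-1,0,-0.35],[-1,0,-0.25],[-1,0,-0.15]],"spin":[0,0,0]}'; python3 - <<'E'
from h import *
c,p,d=cap("wrist"); P=pts(c,d); np.save("P.npy",P)
for u in(240,320,400): 
    print(u,[(int(v),*P[v,u].round(4)[1:].tolist()) for v in range(290,400,10)])
c,p,d=cap("side"); save("sd4.png",cv2.resize(p[120:340,200:460],None,fx=2.6,fy=2.6))
E
```

```text
clock: 6.25
position: [0.5731, -0.0465, 0.0867]
eef_rot: [[-0.029, 1.0, -0.001], [0.999, 0.029, 0.044], [0.044, 0.0, -0.999]]
wrist_force: [-0.7, 0.5, 3.3]
finger_gap: 0.0857
240 [(290, -0.0541, 0.0627), (300, -0.0536, 0.0771), (310, -0.0532, 0.0894), (320, -0.0528, 0.1004), (330, -0.0577, 0.1003), (340, -0.0617, 0.1018), (350, -0.0636, 0.1067), (360, -0.0655, 0.1111), (370, -0.1364, 0.0172), (380, -0.1454, 0.0168), (390, -0.154, 0.017)]
320 [(290, -0.0528, 0.0627), (300, -0.0526, 0.0767), (310, -0.0519, 0.0899), (320, -0.0512, 0.1014), (330, -0.056, 0.1013), (340, -0.0611, 0.1009), (350, -0.0625, 0.1068), (360, -0.0639, 0.112), (370, -0.1349, 0.0166), (380, -0.1436, 0.0165), (390, -0.1526, 0.0162)]
400 [(290, -0.0513, 0.0635), (300, -0.0515, 0.0767), (310, -0.0506, 0.0906), (320, -0.0508, 0.1004), (330, -0.0558, 0.1), (340, -0.0603, 0.1008), (350, -0.061, 0.1079), (360, -0.0636, 0.1112), (370, -0.1332, 0.017), (380, -0.1416, 0.0174), (390, -0.1519, 0.0154)]
```

View pics/sd4.png

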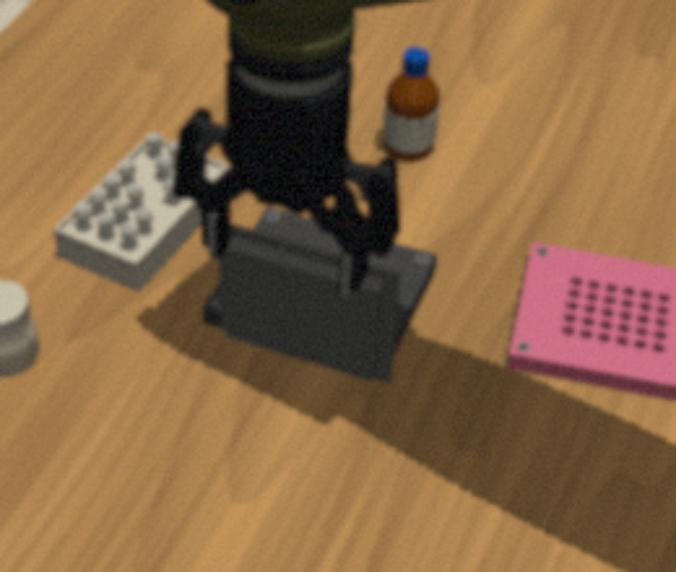

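The cover stands upright, leading edge against the block, trailing flange at (y −0.064, z 0.111). I ease it past vertical.

```bash
python3 -m handwheel '{"xyz":[[-0.4,0,-0.3],[-0.5,0,-0.1],[-0.5,0,0],[-0.5,0,0],[-0.5,0,0]],"spin":[0,0,0,0,0]}'; python3 - <<'E'
from h import *
c,p,d=cap("wrist"); P=pts(c,d); np.save("P.npy",P)
for u in(240,320,400): 
    print(u,[(int(v),*P[v,u].round(4)[1:].tolist()) for v in range(270,400,10)])
c,p,d=cap("side"); save("sd5.png",cv2.resize(p[120:340,200:460],None,fx=2.6,fy=2.6))
E
```

```text
clock: 6.85
position: [0.5728, -0.074, 0.0876]
eef_rot: [[-0.027, 1.0, -0.002], [0.999, 0.027, 0.043], [0.043, -0.001, -0.999]]
wrist_force: [0.2, -0.5, -0.2]
finger_gap: 0.0855
240 [(270, -0.0675, 0.0709), (280, -0.0699, 0.0792), (290, -0.0716, 0.088), (300, -0.073, 0.0961), (310, -0.0751, 0.1019), (320, -0.0807, 0.1004), (330, -0.0861, 0.0994), (340, -0.0868, 0.1067), (350, -0.1489, 0.0155), (360, -0.1563, 0.0169), (370, -0.1653, 0.0163), (380, -0.1744, 0.0159), (390, -0.1821, 0.0174)]
320 [(270, -0.0667, 0.0697), (280, -0.0683, 0.0805), (290, -0.0707, 0.0876), (300, -0.0719, 0.0964), (310, -0.0744, 0.1012), (320, -0.0796, 0.1005), (330, -0.0845, 0.1003), (340, -0.0854, 0.1074), (350, -0.146, 0.0171), (360, -0.1588, 0.0104), (370, -0.163, 0.0168), (380, -0.1725, 0.0157), (390, -0.1806, 0.0167)]
400 [(270, -0.0652, 0.0713), (280, -0.0667, 0.0821), (290, -0.0695, 0.0882), (300, -0.0705, 0.0976), (310, -0.0736, 0.1012), (320, -0.0788, 0.1005), (330, -0.0838, 0.1002), (340, -0.0844, 0.1077), (350, -0.1451, 0.0163), (360, -0.1534, 0.0166), (370, -0.1619, 0.0166), (380, -0.171, 0.016), (390, -0.1791, 0.017)]
```

```bash
python3 -m handwheel '{"xyz":[[-0.5,0,0],[-0.6,0,0],[-0.6,0,0],[-0.6,0,0],[0,0,0],[0,0,0]],"spin":[0,0,0,0,0,0]}'; python3 - <<'E'
from h import *
c,p,d=cap("wrist"); P=pts(c,d); np.save("P.npy",P); save("w6.png",p)
for u in(240,320,400): 
    print(u,[(int(v),*P[v,u].round(4)[1:].tolist()) for v in range(250,400,10)])
E
```

```text
clock: 7.55
position: [0.5733, -0.0992, 0.0862]
eef_rot: [[-0.026, 1.0, -0.003], [0.999, 0.026, 0.043], [0.043, -0.002, -0.999]]
wrist_force: [0.3, 0.8, 0.2]
finger_gap: 0.0854
240 [(250, -0.0926, 0.0309), (260, -0.0991, 0.0312), (270, -0.1058, 0.0311), (280, -0.1127, 0.0309), (290, -0.1196, 0.0309), (300, -0.1265, 0.0312), (310, -0.1343, 0.0298), (320, -0.1468, 0.0197), (330, -0.1562, 0.0167), (340, -0.1642, 0.0168), (350, -0.1723, 0.017), (360, -0.1804, 0.0173), (370, -0.1898, 0.016), (380, -0.209, 0.0019), (390, -0.219, 0.0012)]
320 [(250, -0.0912, 0.031), (260, -0.0976, 0.0317), (270, -0.1042, 0.0317), (280, -0.1111, 0.0315), (290, -0.1184, 0.0303), (300, -0.1248, 0.0318), (310, -0.1323, 0.0308), (320, -0.1452, 0.0196), (330, -0.1584, 0.0096), (340, -0.1624, 0.0169), (350, -0.1701, 0.0176), (360, -0.1789, 0.0168), (370, -0.188, 0.0159), (380, -0.2079, 0.0006), (390, -0.2174, 0.0005)]
400 [(250, -0.0931, 0.0189), (260, -0.0998, 0.0198), (270, -0.1069, 0.0197), (280, -0.1136, 0.0211), (290, -0.1215, 0.0193), (300, -0.1283, 0.0205), (310, -0.1364, 0.0192), (320, -0.1441, 0.0193), (330, -0.1535, 0.0162), (340, -0.161, 0.0171), (350, -0.1693, 0.0169), (360, -0.1778, 0.0165), (370, -0.1859, 0.0171), (380, -0.2061, 0.0011), (390, -0.2156, 0.0011)]
```

View pics/w6.png

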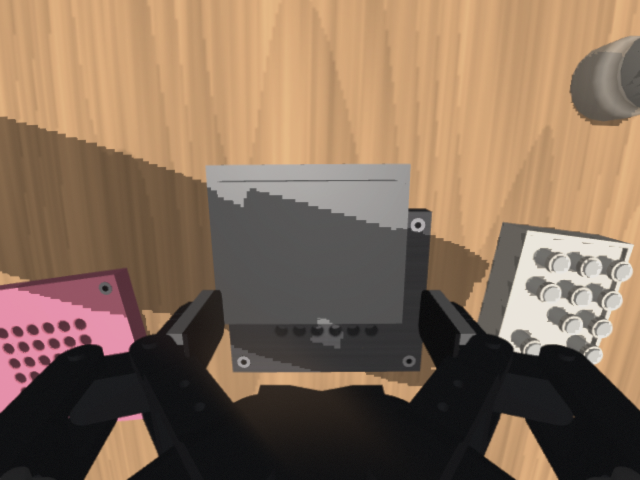

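The cover has turned over and lies flat: outer face z ≈ 0.031, +y flange edge at row ~165 and −y edge at row ~324. It still needs nudging to −y and +x. I work out the offsets from the block's screws, (418,225), (244,362) and (409,361), which lie on a 122 × 102 mm rectangle.

```bash
python3 - <<'E'
from h import *
c=imaging.calibration("wrist")
A=lambda q,z: onplane(c,q,z)[:,:2]
s=A([(418,225),(409,361),(244,362)],.016); cen=(s[0]+s[2])/2; ex=s[1]-s[2]
print("screws",s.round(4).tolist(),"block c",cen.round(4),np.degrees(np.arctan2(ex[1],ex[0])).round(2),np.linalg.norm(ex),np.linalg.norm(s[0]-s[1]))
k=A([(207,166),(410,164),(404.5,323),(218,325)],.0185); print(k.round(4).tolist(),k.mean(0).round(4)); e=k[1]-k[0];f=k[2]-k[3];print(np.degrees(np.arctan2([e[1],f[1]],[e[0],f[0]])).round(2),np.linalg.norm(e),np.linalg.norm(f),np.linalg.norm(k[0]-k[3]))
a=np.arctan2(ex[1],ex[0]);R=np.array([[np.cos(a),np.sin(a)],[-np.sin(a),np.cos(a)]]);print("cover rel",(R@(k.mean(0)-cen)).round(4))
# outer face from depth
P=np.load("P.npy"); m=(P[...,2]>.027)&(P[...,2]<.034); print("outer face",rect(P[m][:,:2]))
E
```

```text
screws [[0.637, -0.0763], [0.6402, -0.1788], [0.5177, -0.1828]] block c [ 0.5774 -0.1296] 1.88 0.1225339138240166 0.10259927981934883
[[0.4987, -0.0411], [0.6277, -0.0367], [0.6333, -0.1467], [0.5007, -0.1518]] [ 0.5651 -0.0941]
[1.98 2.22] 0.12907789212000614 0.13274884424202496 0.11071024516657645
cover rel [-0.0111  0.0359]
outer face (array([ 0.6396, -0.0733]), array([0.2727, 0.1994]), 7.76)
```

Cover offset in the block frame is about (−11, +36) mm. I bring the fingers round behind the +y wall, with the tips above the flange level, and push on that wall.

```bash
python3 -m handwheel '{"xyz":[[3,-0.3,0],[3,-0.4,0],[3,-0.3,1],[0,0,2.5],[0,0,2.5],[0,0,1.5],[0,0,0]],"spin":[-0.3,0,0,0,0,0,0]}'
```

```text
clock: 8.3
position: [0.5623, -0.0023, 0.0155]
eef_rot: [[-0.033, 0.999, 0.003], [0.999, 0.032, 0.042], [0.042, 0.004, -0.999]]
wrist_force: [-1.0, 0.2, -0.9]
finger_gap: 0.0852
```

```bash
python3 -m handwheel '{"xyz":[[-1.5,0,0.2],[-1.2,0,0.1],[-0.6,0,0],[-0.5,0,0],[-0.5,0,0],[-0.5,0,0],[-0.5,0,0],[-0.5,0,0],[-0.4,0,0],[-0.2,0,0]],"spin":[0,0,0,0,0,0,0,0,0,0]}'
```

```text
clock: 9.3
position: [0.5679, -0.0736, 0.0142]
eef_rot: [[-0.03, 0.999, 0.01], [0.999, 0.03, 0.041], [0.041, 0.011, -0.999]]
wrist_force: [1.0, 0.7, 1.0]
finger_gap: 0.0857
```

```bash
python3 -m handwheel '{"xyz":[[2,0,0],[2,-1,-4],[2,-2,-5],[0,-2,-3],[0,0,0]],"spin":[0,0,0,0,0]}' 255; python3 - <<'E'
from h import *
c,p,d=cap("wrist"); P=pts(c,d); save("w7.png",p); np.save("P.npy",P)
c2,p2,d2=cap("scene"); save("sc7.png",p2); print(c)
E
```

```text
clock: 9.8
position: [0.5149, -0.0206, 0.1338]
eef_rot: [[-0.03, 1.0, 0.005], [0.999, 0.03, 0.041], [0.041, 0.006, -0.999]]
wrist_force: [0.9, -0.5, -0.7]
finger_gap: 0.0125
{'fx': 330.57660777139324, 'fy': 330.57660777139324, 'cx': 320.89543858775625, 'cy': 238.53198343209078, 'k1': -0.042992327809883206, 'origin': array([0.51154815, 0.04171949, 0.27985913]), 'rotation': array([[ 0.99955906,  0.0267027 ,  0.01298658],
       [ 0.02895277, -0.9735358 , -0.22669315],
       [ 0.00658958,  0.22696919, -0.97387965]])}
```

View pics/w7.png

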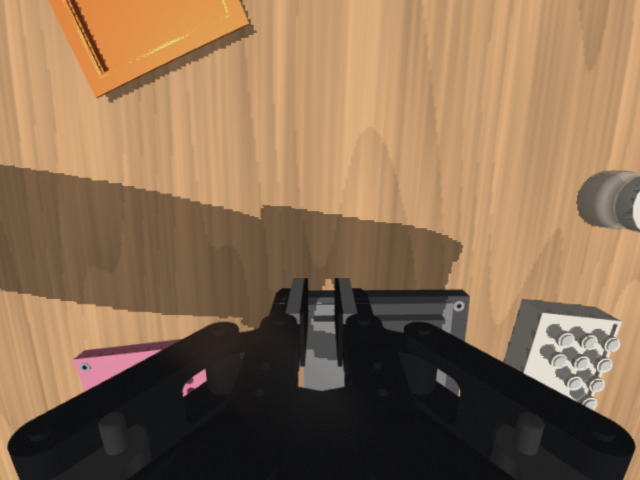

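```bash
python3 -m handwheel '{"xyz":[[-3,-2,0],[-3.5,-2,0.3],[-3.5,0,1],[-0.6,0,1],[0,0,0]],"spin":[0,0,0,0,0]}' 255; python3 - <<'E'
from h import *
c,p,d=cap("wrist"); P=pts(c,d); save("w8.png",p); np.savez("w8.npz",P=P,p=p)
c2,p2,d2=cap("scene"); P2=pts(c2,d2); np.savez("s8.npz",P=P2,p=p2)
for n,Q in(("w",P),("s",P2)):
    m=(Q[...,2]>.0275)&(Q[...,2]<.0335)&(abs(Q[...,0]-.577)<.09)&(abs(Q[...,1]+.128)<.08); X=Q[m][:,:2]
    print(n,m.sum(),np.percentile(X,[1,99],axis=0).round(4).tolist() if m.sum() else "", rect(X) if m.sum()>10 else "")
cr=p2[200:310,230:350]; save("s8.png",cv2.resize(cr,None,fx=5,fy=5,interpolation=cv2.INTER_CUBIC))
E
```

```text
clock: 10.4
position: [0.4737, -0.1286, 0.0926]
eef_rot: [[-0.03, 0.999, -0.012], [0.998, 0.031, 0.047], [0.047, -0.01, -0.999]]
wrist_force: [-0.4, -0.2, 0.0]
finger_gap: -0.0002
w 21378 [[0.5124, -0.1731], [0.6211, -0.0849]] (array([ 0.5674, -0.1296]), array([0.1113, 0.091 ]), 2.12)
s 2146 [[0.513, -0.1728], [0.6224, -0.0835]] (array([ 0.5673, -0.1288]), array([0.1121, 0.0911]), 1.84)
```

View pics/w8.png

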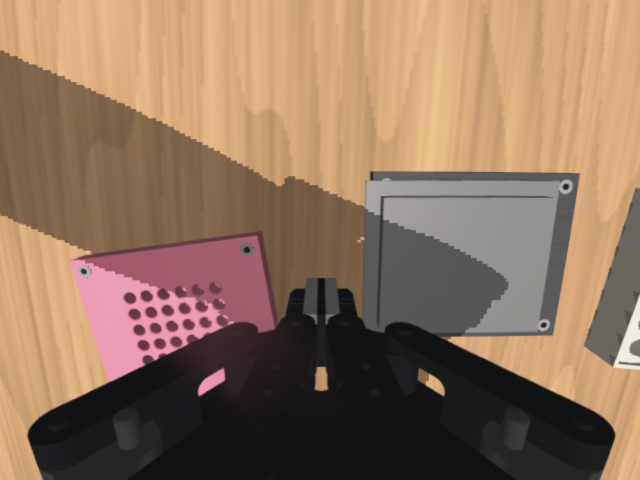

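The wrist view shows the cover on the block with its left edge at col ~366. The block's screws show at (566,187) and (543,325), so what remains is mainly a +x shift.

```bash
cat >> h.py <<'E'
def rel(c,P,screws,ids):
    """cover pose in block frame from outer-face depth and screws; ids: signs of (x,y) of each screw"""
    s=onplane(c,screws,.016)[:,:2]; L=np.array(ids)*[.061,.051]
    M,_=cv2.estimateAffinePartial2D(L.astype(np.float32),s.astype(np.float32)); a=np.arctan2(M[1,0],M[0,0]); cen=M[:,2]
    m=(P[...,2]>.0275)&(P[...,2]<.0335)&(abs(P[...,0]-.577)<.09)&(abs(P[...,1]+.128)<.08)
    r=rect(P[m][:,:2]); R=np.array([[np.cos(a),np.sin(a)],[-np.sin(a),np.cos(a)]])
    print("block",cen.round(4),np.degrees(a).round(2),"scale",np.hypot(*M[:,0]).round(3),"cover",r,"rel",(R@(r[0]-cen)*1000).round(1))
E
python3 - <<'E'
from h import *
z=np.load("w8.npz");c=imaging.calibration("wrist");P=z["P"];p=z["p"]
g=cv2.cvtColor(p,cv2.COLOR_RGB2GRAY)
rel(c,P,[(566,187),(543,325)],[(1,1),(1,-1)])
# Block +y and +x top edges by depth step
m=(P[...,2]>.012)&(P[...,2]<.0205)&(abs(P[...,0]-.577)<.09)&(abs(P[...,1]+.128)<.08)
X=P[m][:,:2]; print("block+flange",rect(X)); 
E
```

```text
block [ 0.5801 -0.129 ] 1.59 scale 1.014 cover (array([ 0.5674, -0.1296]), array([0.1113, 0.091 ]), 2.12) rel [-12.7  -0.2]
block+flange (array([ 0.5748, -0.1291]), array([0.1465, 0.1211]), 1.81)
```

```bash
python3 -m handwheel '{"xyz":[[-0.2,0.2,3.5],[-0.2,0,2.5],[0,0,0.8],[0,0,0]],"spin":[0,0,0,0]}' 255
```

```text
clock: 10.9
position: [0.4799, -0.1258, 0.0264]
eef_rot: [[-0.037, 0.999, -0.005], [0.998, 0.037, 0.046], [0.046, -0.004, -0.999]]
wrist_force: [-0.2, 0.2, -0.4]
finger_gap: -0.0001
```

```bash
python3 -m handwheel '{"xyz":[[-0.4,0.5,0.2],[-0.1,0.5,0.2],[0,0.5,0],[0,0.5,0],[0,0.4,0],[0,0,0]],"spin":[0,0,0,0,0,0]}' 255;  python3 - <<'E'
from h import *
c,p,d=cap("wrist"); P=pts(c,d); save("w9.png",p)
m=(P[...,2]>.0275)&(P[...,2]<.0335)&(abs(P[...,0]-.577)<.09)&(abs(P[...,1]+.128)<.08); print(m.sum(),rect(P[m][:,:2]),np.percentile(P[m][:,0],[.5,99.5]))
E
```

```text
clock: 11.5
position: [0.5104, -0.1303, 0.027]
eef_rot: [[-0.039, 0.999, 0.003], [0.998, 0.039, 0.043], [0.042, 0.004, -0.999]]
wrist_force: [-0.5, 0.7, 0.2]
finger_gap: 0.0003
32280 (array([ 0.5655, -0.1301]), array([0.1246, 0.0915]), 2.33) [0.51572645 0.62630984]
```

```bash
cat >> h.py <<'E'
def face(P):
    m=(P[...,2]>.0275)&(P[...,2]<.0335)&(P[...,0]>.545)&(P[...,0]<.67)&(abs(P[...,1]+.128)<.08); Q=P[m][:,:2]
    r=rect(Q); b=cv2.boxPoints(cv2.minAreaRect(Q.astype(np.float32))); k=b[np.argsort(-b[:,0])[:2]]; e=k[np.argmax(k[:,1])]-k[np.argmin(k[:,1])]
    print("+x edge mid",k.mean(0).round(4),"p99.5",np.percentile(Q[:,0],[99,99.5]).round(4),"yaw",r[2],"edge yaw",np.degrees(np.arctan2(-e[0],e[1])).round(2),"len",r[1])
E
python3 - <<'E'
from h import *
face(np.load("w8.npz")["P"]); c,p,d=cap("wrist"); face(pts(c,d)); print(readout.read_state()["position"])
E
```

```text
+x edge mid [ 0.6233 -0.1279] p99.5 [0.6216 0.6223] yaw 1.62 edge yaw 1.62 len [0.0795 0.0909]
+x edge mid [ 0.6274 -0.1277] p99.5 [0.6258 0.6266] yaw 1.89 edge yaw 1.89 len [0.0826 0.0912]
[ 0.50976189 -0.13018781  0.02675327]
```

```bash
python3 -m handwheel '{"xyz":[[0,0,0.3],[0,0.2,0.2],[0,0.2,0],[0,0.1,0]],"spin":[0,0,0,0]}' 255;  python3 - <<'E'
from h import *
c,p,d=cap("wrist"); face(pts(c,d)); print(readout.read_state()["position"])
E
```

```text
clock: 12.0
position: [0.5129, -0.1303, 0.0239]
eef_rot: [[-0.04, 0.999, -0.004], [0.998, 0.04, 0.043], [0.043, -0.002, -0.999]]
wrist_force: [-0.8, -0.4, 1.5]
finger_gap: -0.0001
+x edge mid [ 0.6298 -0.128 ] p99.5 [0.6282 0.629 ] yaw 1.92 edge yaw 1.92 len [0.085  0.0915]
[ 0.51289713 -0.13027     0.02377334]
```

```bash
python3 -m handwheel '{"xyz":[[0,0.2,0],[0,0.2,0],[0,0.1,0],[0,0,0]],"spin":[0,0,0,0]}' 255;  python3 - <<'E'
from h import *
c,p,d=cap("wrist"); face(pts(c,d)); print(readout.read_state()["position"])
E
```

```text
clock: 12.45
position: [0.5172, -0.1301, 0.0237]
eef_rot: [[-0.04, 0.999, -0.007], [0.998, 0.04, 0.043], [0.043, -0.005, -0.999]]
wrist_force: [-2.3, 0.7, 3.0]
finger_gap: 0.0003
+x edge mid [ 0.6344 -0.1275] p99.5 [0.6326 0.6332] yaw 2.21 edge yaw 2.21 len [0.0899 0.0914]
[ 0.51717464 -0.13007148  0.02370622]
```

```bash
python3 -m handwheel '{"xyz":[[0,-1.5,0],[0,-2,-0.5],[0,-2,-4],[0,-0.3,-5],[0,0,0],[0,0,0]],"spin":[0,0,0,0,0,0]}' 255;  python3 - <<'E'
from h import *
c,p,d=cap("wrist"); P=pts(c,d); np.savez("w10.npz",P=P,p=p)
c2,p2,d2=cap("scene"); P2=pts(c2,d2)
for Q in(P,P2):
    m=(Q[...,2]>.0275)&(Q[...,2]<.0335)&(abs(Q[...,0]-.577)<.09)&(abs(Q[...,1]+.128)<.08); print("face",rect(Q[m][:,:2]))
    m=(Q[...,2]>.011)&(Q[...,2]<.0335)&(abs(Q[...,0]-.577)<.09)&(abs(Q[...,1]+.128)<.08); print("block",rect(Q[m][:,:2]))
a=cv2.resize(p[140:370,340:620],(800,657))[:600]; save("w10.png",a)
E
```

```text
clock: 13.1
position: [0.4584, -0.1356, 0.1182]
eef_rot: [[-0.04, 0.999, -0.004], [0.998, 0.04, 0.045], [0.045, -0.002, -0.999]]
wrist_force: [-0.9, 1.2, -0.4]
finger_gap: 0.0
face (array([ 0.5785, -0.1293]), array([0.1117, 0.0907]), 2.17)
block (array([ 0.5772, -0.129 ]), array([0.1417, 0.1208]), 1.91)
face (array([ 0.5787, -0.1282]), array([0.1117, 0.0918]), 2.31)
block (array([ 0.5771, -0.1281]), array([0.1423, 0.1227]), 1.29)
```

View pics/w10.png

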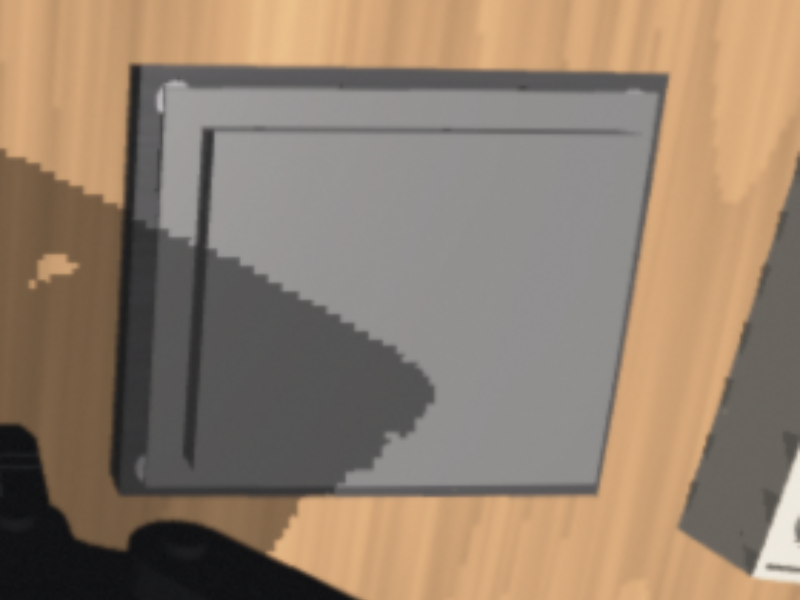

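The cover lies flat on the block. Depth puts it at about (+1.3, −0.3) mm from centre, with yaw within about 0.4° (wrist) to 1° (scene). I retreat and do a final check.

```bash
python3 -m handwheel '{"xyz":[[1,-1,-5],[3,-1,-5],[4,-1,-2],[4,0,0],[4,0,0],[4,0,0],[0,0,0],[0,0,0]],"spin":[0,0,0,0,0,0,0,0]}' 255;  python3 - <<'E'
from h import *
z=np.load("scene0.npz"); 
c,p,d=cap("scene"); P=pts(c,d); P0=pts(c,z["d"]); save("final.png",p)
m=(P[...,2]>.0275)&(P[...,2]<.0335)&(abs(P[...,0]-.577)<.09)&(abs(P[...,1]+.128)<.08); print("face",rect(P[m][:,:2]),"z pct",np.percentile(P[m][:,2],[5,50,95]).round(4))
for n,(x,y,r) in dict(rack=(.735,-.09,.09),jar=(.755,.022,.05),bottle=(.58,-.305,.05)).items():
    o=[]
    for Q in(P0,P):
        m=(Q[...,2]>.022)&(np.hypot(Q[...,0]-x,Q[...,1]-y)<r)&(Q[...,0]>.665 if n=="rack" else True); o.append(np.r_[m.sum(),Q[m].mean(0).round(4)])
    print(n,o)
print(readout.read_state()["position"],readout.read_state()["wrist_force"])
E
```

```text
clock: 14.0
position: [0.4207, 0.0631, 0.2362]
eef_rot: [[-0.039, 0.999, -0.02], [0.998, 0.04, 0.053], [0.054, -0.018, -0.998]]
wrist_force: [-0.7, -0.5, -0.1]
finger_gap: -0.0001
face (array([ 0.5785, -0.1282]), array([0.1116, 0.0909]), 2.34) z pct [0.0278 0.0293 0.0313]
rack [array([ 2.449e+03,  7.365e-01, -1.246e-01,  3.140e-02]), array([ 2.459e+03,  7.365e-01, -1.247e-01,  3.140e-02])]
jar [array([8.21e+02, 7.62e-01, 2.46e-02, 4.83e-02]), array([8.21e+02, 7.62e-01, 2.46e-02, 4.85e-02])]
bottle [array([ 6.64e+02,  5.87e-01, -3.09e-01,  5.99e-02]), array([ 6.630e+02,  5.870e-01, -3.091e-01,  6.010e-02])]
[0.42068598 0.06282865 0.23600949] [-0.168557    0.92419792  0.21114514]
```

Depth measurements show the cover flat (outer face about 30 mm up), the bystanders unmoved and the arm clear, so I hand in.

```bash
python3 -c "
from cell import ctrl; print(ctrl.job_done())"
```

```text
the job is handed in; nothing more can be done
None
```

The cover now lies flat, inside down, on the tube block, and I handed the job in at about 14 s of the 54 s allowed; no verdict was reported.

I pushed the cover square against the block with both open fingertips and raised its far edge by friction. It tipped upright and then over onto the block. I then nudged it by its outer walls, about 36 mm toward −y and 11 mm toward +x, without gripping it or aiming a finger at the lining.

**Last checks**
- **Flatness:** the outer face is about 30 mm up, the expected height when turned over.
- **Centring:** the cover sits about +1.3 to 1.6 mm in x and within 0.5 mm in y of the block centre. I left that small x offset rather than risk another nudge.
- **Squareness:** the wrist camera puts the yaw error at about 0.3°. The scene camera disagrees somewhat, at up to 1°, because its estimate of the block's yaw is coarser.
- **Bystanders:** the rack, bottle and jar are unmoved to within about 0.2 mm.
- **Arm:** it stands clear at z = 0.236 m, with wrist force within sensor noise. The highest force I read was about 16 N.

The final picture could not be viewed because the limit of 12 was used up, so the last check rests on depth numbers only.

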